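# Load the idler roller into the spring-loaded test cradle

### The job

Take the straight metal roller from its wooden rack and load it into the blue-based test cradle: push the brass-faced spring plunger back with one end of the roller, held with its other end raised over the dark end cheek, then swing that end down. Leave the roller lying level, down in both V-blocks and held lengthwise between plunger and cheek, and leave the other tools where they are.

Things in the scene. Friction and masses are not known exactly. Their poses are not given: they have to be found in the camera images.
- roller_mid (a point): centre of the loose metal roller: plain cylinder 180 mm long, 22 mm in diameter, about 0.3 kg, thin blue band round its middle. x runs along it; both ends are alike and it may be turned by any angle about x. It starts level in the wooden rack, centre 45 mm above the worktop, resting in notches about 55 mm either side of its middle, with open space between them for the fingers.
- cradle_seat (a point): where the roller's centre must end: point of the fixed cradle 60 mm above the worktop. z up, x level along the seat towards the cheek, y across. Steel V-blocks (90 degree notch, 18 mm thick along x, 46 mm wide, tops about level with this point) stand at x = -55 and +55 mm; open between them down to the blue base, 58 mm wide, 12 mm thick.
- cheek_top (a point): middle of the top edge of the dark steel cheek, an upright fixed plate at the cradle's +x end, 10 mm thick, 44 mm wide. Its face towards the plunger lies at x = +90 mm of the seat point, its top 6 mm above the seat point's height.
- plunger_face (a point): centre of the plunger's flat brass face (disc, 28 mm diameter, 6 mm thick), level with the seat point. Free, it is at x = -82 mm of the seat: the gap to the cheek is 172 mm, 8 mm less than the roller, which goes in only slanting, plunger end low, cheek end high, plunger back 10 to 12 mm. Its grey housing spans x = -108 to -146 mm, 20 mm higher than the axis.
- plunger (a joint): how far the plunger is pushed back from free, in m: 0 free, about 0.008 with the roller in place, 0.012 at its hard stop. The spring pushes with 6 N when free, and 0.4 N more per mm (about 11 N at the stop, where it can be felt to go solid).
- pliers_blue: bystander: blue-handled pliers lying flat, 159 x 50 x 13 mm, origin under the middle
- spanner_17: bystander: spanner lying flat, 196 x 34 x 8 mm, origin under its middle
- tape_measure: bystander: yellow tape measure, 81 x 37 x 62 mm, origin under its middle
Things that resemble listed ones, but are neither listed nor needed, are in the scene too. There is more than one size of the part that bears roller_mid; the job needs the largest.

How it is judged (in metres and radians):
On the way, in this order (a step that is already met when the one before it is completed fails the run):
1. the roller is lifted clear of the rack (height (world z) of roller_mid above 0.085 m), for 0.1 s.
2. the roller pushes the plunger back by more than 5 mm (value of joint plunger above 0.005 m and contact force between roller and plunger above 1 N), for 0.1 s.
At the end, for the whole second after the job is handed in: The roller lies level in both V-blocks: its centre within 5 mm lengthwise and 2 mm sideways and in height of the seat point, its axis within 0.025 rad of the seat's, the plunger held back by more than 4 mm, the roller at rest (x of roller_mid in the frame of cradle_seat between -0.005 and 0.005 m and y of roller_mid in the frame of cradle_seat between -0.002 and 0.002 m and z of roller_mid in the frame of cradle_seat between -0.002 and 0.002 m and angle between the x axis of roller_mid and the x axis of cradle_seat, either way round below 0.025 rad and value of joint plunger above 0.004 m and linear speed of roller below 0.02 m/s); the robot touches nothing.
It fails at once if a bystander is shifted by more than 30 mm (distance of any of pliers_blue, spanner_17, tape_measure from where it was at the start of the episode above 0.03 m).
It also fails if it takes over 48 s, if anything falls off the work surface, if the arm or the gripper's body presses on something with over 40 N, if the wrist force passes 120 N, or if a joint passes its speed limit or range.

### The arm

A 6-joint arm with a two-finger parallel gripper is mounted at the origin on the work surface; the furniture and walls round the work are solid. World frame = base frame: x ahead of the robot, y to its left, z up, the work surface at z = 0. Lengths are in mm, angles in rad, forces in N, time in s.
With the tool pointing down it reaches from about 350 to 850 mm from the base axis. Payload 8.1 kg.
Tool frame: the origin (TCP) lies midway between the tips of the shut fingers; the grasp point (between the pads) lies r.grip_point_offset behind it (r.grip_point_offset is the distance from the TCP to the grasp point, in mm); x points along the fingers, y is the direction in which the jaws open and shut, and the axes are right-handed (so a half turn about x gives the same grasp; the last joint's range is limited). The gripper opens to 85 mm and grips with 20 to 120 N. Pads are 22 mm wide; open, the fingers measure 114 mm over their backs; the gripper's body (76 mm by 85 mm) begins 54 mm behind the grasp point. The pads swing forward as they close: fully open they stand 13 mm farther back than shut.
Start: joints at [1.046, 0.13, 1.488, -0, 1.523, -0.085], TCP at [255.435, 542.916, 231.292] pointing down, gripper open.
Joint ranges: [-2.96, 2.96], [-0.89, 2.26], [0.02, 2.5], [-1.34, 4.48], [0, 2.73], [-2.66, 2.66]. Speed limits (rad/s): [2.39, 2.39, 2.79, 3.14, 3.14, 3.14].

### API

Orientations are given as a rotation vector (axis times angle).
In Python, from plant import r gives the robot as it stands. Calls block until the motion is done:
- r.move_pose(position, orientation): joint-space move of the TCP to a pose.
- r.line_to(position, v=150, rot=None): straight line of the TCP; rot=None keeps the orientation; v is the mean speed in mm/s.
- r.set_joints(angles): joint-space move.
- r.open_gripper() and r.close_gripper(effort=None): open the fingers fully, or close them until they stop; effort is the grip in N (None keeps the last).
- r.hold(seconds).
- r.inverse_kinematics(position, orientation): joint angles nearest the present ones, or None.
- r.get_obs(): the state.
- r.read_camera(name): name is "scene" or "top" or "wrist"; returns a dict with "frame" (420x560x3 uint8, blue, green, red), "z_map" (420x560 float32, mm along the optical axis (not along the pixel's ray), 0 where there is no reading), "K" (3x3 intrinsics, pixels), "k1" (the pictures are not rectified: a ray, as slopes to the right and down, at radius r is drawn at 1 + k1 r^2 times it, then the intrinsics apply), "cam_to_world" (4x4, takes a point from camera to world coordinates). Camera axes: x right, y up, looking along -z (the intrinsics and any distortion apply to the point x, -y, -z); pixel columns grow to the right and rows downward; lengths in mm; the calibration is good to about 2 mm. A picture is of the moment at which its call begins.
A pose or a line that the arm cannot do raises r.MotionError and nothing moves.
- r.finish_job(): hands the job in, once; it reports no verdict.
Trained networks look in the newest picture that a camera, given by its name, has taken for a name from the list of things; names that differ only in an ending like _2 or _b are one class to them, and where a whole thing is asked for, a point or a joint stands for the part that bears it (a point fixed in the world has none). Each returns a list of dicts, best first, with "score" (0 to 1); they miss things now and then, are a little off and sometimes report something else, mostly with a low value. They report only what shows in the picture. A call takes as long as a camera call. They do not tell look-alikes from the thing itself.
- r.search_frame(camera, query): "extent" ([centre column, centre row, width, height] in pixels, round what is visible of it).
- r.cut_out(camera, query): "region" (420x560 bool, what is visible of it) and "extent" ([centre column, centre row, width, height] in pixels, round what is visible of it).
- r.landmark_of(camera, query): "at" ([column, row] in pixels: a listed point, or the origin of a listed thing).
The state is a dict: "t": time; "q": joint angles; "qd": joint speeds; "effort": joint torques, N m; "tool_pos": TCP position; "tcp_rot": TCP orientation; "contact_force": force on the tool from outside, world axes, zero at the start; "wrist_torque": the same for the moment, N m; "opening": finger opening in mm.
Only numpy, scipy, OpenCV 4.12 (cv2) and the standard library are available. Lean on these libraries where they do the work, as an engineer would, in place of code of your own. Each camera call takes 0.05 s, during which the arm holds its last target.

## Working session

There is one attempt and no reset: what is moved stays moved. The work goes in short steps, each a Python script; the robot and the scene stay as the last script left them, time stands still between calls to the robot, and variables do not carry over. Pictures are saved under pics/ and viewed, and the job is handed in when it is done.

```bash
ls; mkdir -p pics
cat > h.py <<'E'
import numpy as np, cv2
from plant import r
def pix2world(c,u,v,z=None,depth=None):
    K=c["K"];k1=c["k1"];M=np.array(c["cam_to_world"])
    d=np.array([(u-K[0,2])/K[0,0],(v-K[1,2])/K[1,1]]);s=d.copy()
    for _ in range(30): s=d/(1+k1*(s@s))
    ray=M[:3,:3]@np.array([s[0],-s[1],-1.]);o=M[:3,3]
    t=depth if depth is not None else (z-o[2])/ray[2]
    return o+t*ray
def cloud(c,mask=None):
    K=c["K"];k1=c["k1"];M=np.array(c["cam_to_world"]);Z=c["z_map"]
    m=(Z>0) if mask is None else (Z>0)&mask
    v,u=np.nonzero(m)
    d=np.stack([(u-K[0,2])/K[0,0],(v-K[1,2])/K[1,1]],1);s=d.copy()
    for _ in range(30): s=d/(1+k1*(s**2).sum(1))[:,None]
    z=Z[v,u][:,None]
    P=np.hstack([s[:,:1]*z,-s[:,1:]*z,-z])
    return P@M[:3,:3].T+M[:3,3],np.stack([u,v],1)
E
python3 - <<'E'
from h import *
print(r.grip_point_offset,r.get_obs())
for n in ["scene","top","wrist"]:
    c=r.read_camera(n);cv2.imwrite(f"pics/{n}0.png",c["frame"])
    np.save(f"pics/{n}0.npy",c,allow_pickle=True)
    print(n,np.round(c["cam_to_world"],3).tolist(),c["K"].tolist(),c["k1"])
    for q in ["roller_mid","cradle_seat","cheek_top","plunger_face"]:
        for l in r.landmark_of(n,q)[:5]: print(q,np.round(l["at"],1),round(l["score"],2))
E
```

```text
pics
18.700000000000003 {'t': 0.0, 'q': array([ 1.04555610e+00,  1.31141789e-01,  1.48927247e+00,  7.64908503e-06,
        1.52296454e+00, -8.53789344e-02]), 'qd': array([ 4.70358315e-04, -2.59845000e-04, -6.38947997e-04, -1.66047027e-03,
        3.61261480e-05, -8.98451063e-05]), 'effort': array([ 5.76647544e-04, -5.69379365e+01, -5.00571299e+01, -9.44421799e-05,
        1.42968542e-02, -3.16426531e-05]), 'tool_pos': array([255.18678627, 542.4411119 , 230.25971929]), 'tcp_rot': array([ 0.34364246,  1.54367573, -0.3463327 ]), 'contact_force': array([-0.42597386,  0.30420403,  0.12148566]), 'wrist_torque': array([-0.0110604 ,  0.00888948,  0.03123088]), 'opening': 85.80458337830642}
scene [[-0.153, -0.509, 0.847, 1504.47], [0.988, -0.092, 0.123, 99.303], [0.016, 0.856, 0.517, 711.871], [0.0, 0.0, 0.0, 1.0]] [[446.308248183517, 0.0, 284.19337212699133], [0.0, 446.308248183517, 216.12050887136203], [0.0, 0.0, 1.0]] 0.031071794015193756
roller_mid [239.4 205.1] 0.62
roller_mid [226.2 217.9] 0.6
roller_mid [179.5 210.5] 0.58
cradle_seat [167.5 236.5] 0.61
cheek_top [202.  232.3] 0.9
plunger_face [136.3 239.2] 0.38
plunger_face [142.4 234. ] 0.24
top [[-0.026, 0.998, -0.052, 358.266], [-1.0, -0.026, 0.005, -40.52], [0.004, 0.052, 0.999, 1531.462], [0.0, 0.0, 0.0, 1.0]] [[499.5893149368591, 0.0, 279.7528951831591], [0.0, 499.5893149368591, 211.23850069070122], [0.0, 0.0, 1.0]] -0.02691513700525378
roller_mid [342.1 253.6] 0.72
roller_mid [337.6 210.7] 0.65
roller_mid [390.8 235.9] 0.62
cradle_seat [375.1 158. ] 0.69
cheek_top [344.4 156.9] 0.74
cheek_top [156.7 215.1] 0.59
cheek_top [400.3 150. ] 0.26
plunger_face [405.  149.5] 0.51
wrist [[0.426, -0.861, -0.278, 184.576], [0.905, 0.405, 0.131, 575.683], [-0.001, -0.308, 0.952, 374.458], [0.0, 0.0, 0.0, 1.0]] [[355.0302984197295, 0.0, 280.84732767254013], [0.0, 355.0302984197295, 214.94631015245034], [0.0, 0.0, 1.0]] 0.01252725012735094
```

View pics/top0.png

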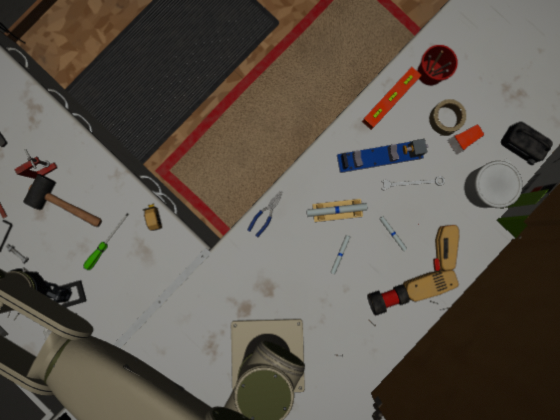

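View pics/scene0.png

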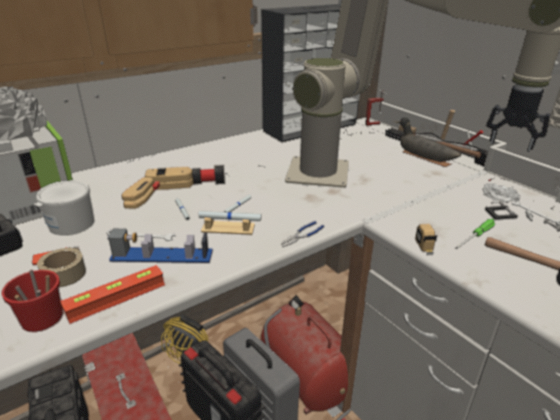

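Run:
```python
from h import *
c=np.load("pics/top0.npy",allow_pickle=True).item()
f=c["frame"][110:310,290:450];cv2.imwrite("pics/topz.png",cv2.resize(f,None,fx=3.8*1,fy=3,interpolation=2) if 0 else cv2.resize(f,(480,600),interpolation=cv2.INTER_CUBIC))
c=np.load("pics/scene0.npy",allow_pickle=True).item()
f=c["frame"][170:290,110:310];cv2.imwrite("pics/scz.png",cv2.resize(f,(800,480),interpolation=cv2.INTER_CUBIC))
```

```text
(no output)
```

View pics/topz.png

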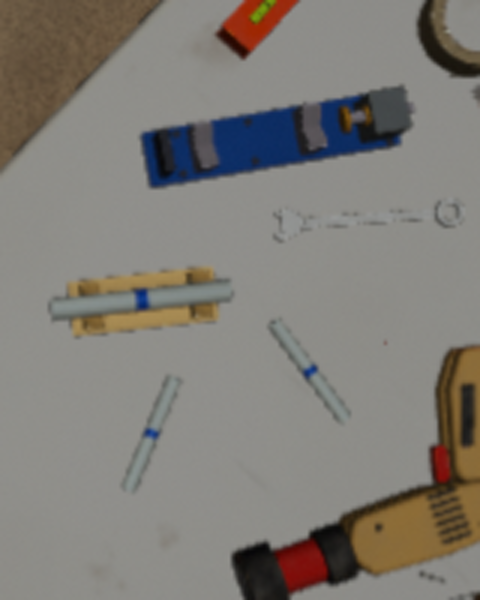

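Run:
```python
from h import *
c=np.load("pics/top0.npy",allow_pickle=True).item()
P=lambda u,v,z:np.round(pix2world(c,u,v,z=z),1)
print("rollers",P(337.6,210.7,45),P(342,253.6,5),P(390.8,235.9,5))
print("seat",P(375.1,158,60),"cheek",P(344.4,156.9,66),"plf",P(405,149.5,60))
pc,uv=cloud(c)
# heights around
def sel(u0,u1,v0,v1):
    m=(uv[:,0]>=u0)&(uv[:,0]<u1)&(uv[:,1]>=v0)&(uv[:,1]<v1);return pc[m]
t=sel(300,330,270,300);print("table z",np.median(t[:,2]))
q=sel(325,440,130,180);h=q[q[:,2]>50];print(len(h),h[:,2].max(),h.mean(0))
q=sel(300,375,195,225);h=q[q[:,2]>47];print(len(h),h[:,2].max(),h.mean(0));d=h[:,:2]-h[:,:2].mean(0);w,V=np.linalg.eigh(d.T@d);a=d@V[:,1];print(V[:,1],a.min(),a.max(), (h[:,:2].mean(0)+V[:,1]*(a.min()+a.max())/2))
```

```text
rollers [ 432.1 -221.1   45. ] [ 302.8 -235.2    5. ] [ 352.7 -386.4    5. ]
seat [ 585.2 -336.    60. ] cheek [ 589.8 -243.9   66. ] plf [ 608.6 -426.2   60. ]
table z -0.19581635860811275
500 83.41775546101917 [ 603.46197932 -395.50103612   66.35931635]
421 63.59656365395972 [ 435.00311365 -218.24316783   53.58381323]
[-0.08348649  0.99650891] -87.71983014887793 91.23573727552521 [ 434.85634828 -216.49135144]
```

View pics/scz.png

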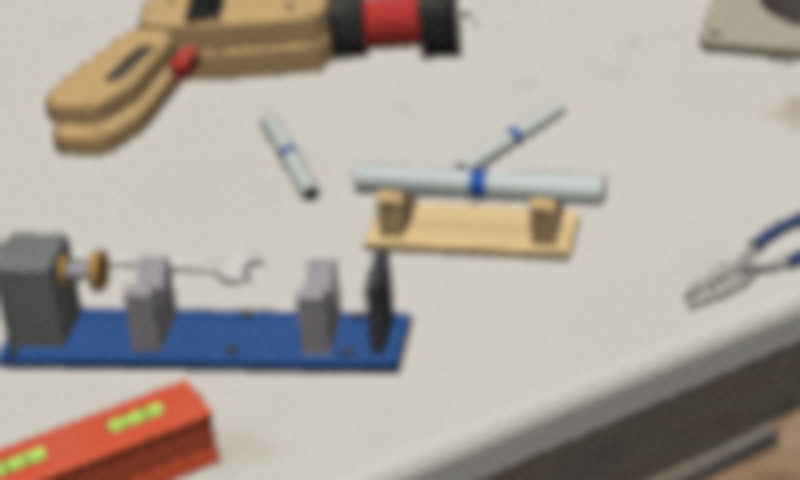

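```bash
cat >> h.py <<'E'
from scipy.spatial.transform import Rotation as Ro
def Rtool(a,theta=0,sgn=1):
    """tool down; roller axis a (horizontal unit, toward cheek) raised by theta. jaw along perp."""
    a=np.array([a[0],a[1],0.])/np.hypot(a[0],a[1]);zh=np.array([0,0,1.])
    n=-np.sin(theta)*a+np.cos(theta)*zh   # tool back direction
    al=np.cos(theta)*a+np.sin(theta)*zh
    x=-n; z=sgn*al; y=np.cross(z,x)
    return np.stack([x,y,z],1)
def rv(R): return Ro.from_matrix(R).as_rotvec()
E
python3 - <<'E'
from h import *
a=[-0.09,0.995]
for s in (1,-1):
  for p in ([433,-200,300],[595,-336,330],[433,-219,26]):
    print(s,r.inverse_kinematics(p,rv(Rtool(a,0,s))))
  print(s,r.inverse_kinematics([595,-336,60],rv(Rtool(a,0.2,s))))
E
```

```text
1 [-5.40254850e-01 -2.25316423e-01  1.70873280e+00 -4.44089210e-16
  1.65817628e+00  2.51113102e+00]
1 [-5.89062566e-01  3.46535591e-01  1.06032675e+00 -4.44089210e-16
  1.73473031e+00  2.46232330e+00]
1 [-5.73969215e-01  2.99300124e-02  1.99098768e+00 -4.44089210e-16
  1.12067496e+00  2.47741665e+00]
1 [-0.66668889  0.59768288  1.24061472  0.1461346   1.4429629   2.35587925]
-1 [-5.40254850e-01 -2.25316423e-01  1.70873280e+00 -4.44089210e-16
  1.65817628e+00 -6.30461633e-01]
-1 [-5.89062566e-01  3.46535591e-01  1.06032675e+00 -4.44089210e-16
  1.73473031e+00 -6.79269350e-01]
-1 [-5.73969215e-01  2.99300124e-02  1.99098768e+00 -4.44089210e-16
  1.12067496e+00 -6.64175999e-01]
-1 [-0.66668889  0.59768288  1.24061472  0.1461346   1.4429629  -0.7857134 ]
```

Run:
```python
from h import *
a=[-0.09,0.995]
R=rv(Rtool(a,0,-1))
def look(tag):
    r.hold(0.3)
    c=r.read_camera("wrist");cv2.imwrite(f"pics/{tag}.png",c["frame"]);np.save(f"pics/{tag}.npy",c,allow_pickle=True)
    for q in ["roller_mid","cradle_seat","cheek_top","plunger_face"]:
        z={"roller_mid":45,"cheek_top":66}.get(q,60)
        for l in r.landmark_of("wrist",q)[:3]: print(q,np.round(l["at"],1),round(l["score"],2),np.round(pix2world(c,*l["at"],z=z),1))
    print(r.get_obs()["t"],r.get_obs()["contact_force"])
r.move_pose([595,-336,280],R);look("w_cr")
r.move_pose([433,-219,230],R);look("w_ra")
```

```text
roller_mid [13.  43.5] 0.87 [ 327.6 -230.9   45. ]
roller_mid [ 84.3 199.4] 0.86 [ 382.5 -381.7   45. ]
roller_mid [120.4  41.2] 0.73 [ 429.8 -219.    45. ]
cradle_seat [280.4 185.2] 0.71 [ 595.6 -342.6   60. ]
cheek_top [278.5  89.1] 0.82 [ 585.3 -248.6   66. ]
plunger_face [281.6 258.1] 0.6 [ 604.4 -425.6   60. ]
4.5917 [-0.01825531  0.39738455  0.39573902]
roller_mid [207.6 314.9] 0.72 [ 368.7 -366.5   45. ]
roller_mid [278.3 184. ] 0.66 [ 431.4 -217.3   45. ]
roller_mid [153.5 175.8] 0.61 [ 314.2 -220.1   45. ]
cheek_top [440.8 235.5] 0.77 [ 585.1 -247.5   66. ]
5.975 [-0.05902194  0.03523305 -0.75276344]
```

View pics/w_cr.png

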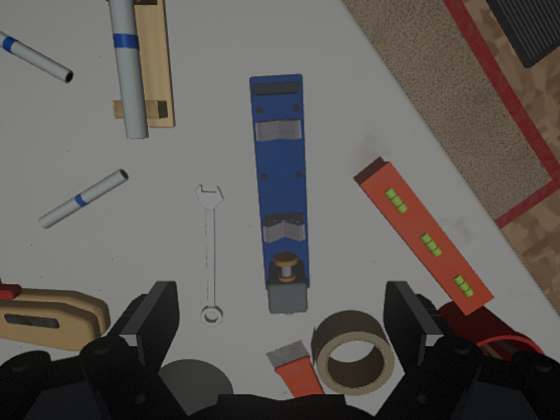

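View pics/w_ra.png

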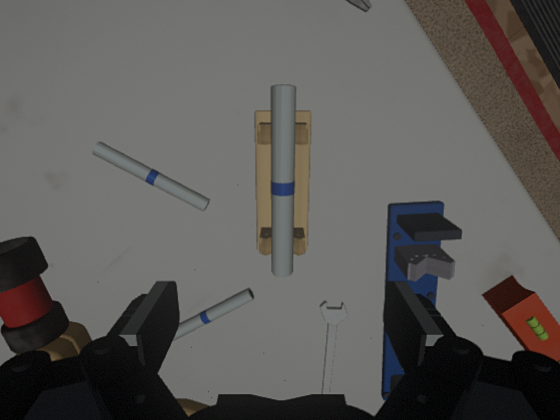

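Run:
```python
from h import *
c=np.load("pics/w_ra.npy",allow_pickle=True).item()
pc,uv=cloud(c)
print("table",np.median(pc[(np.abs(pc[:,2])<8)][:,2]))
m=(np.abs(pc[:,0]-433)<25)&(np.abs(pc[:,1]+218)<110)&(pc[:,2]>44)&(pc[:,2]<70)
h=pc[m]
from numpy.linalg import svd
# fit: per y-bin centre of x and z top
k=[]
for y in range(-315,-115,12):
    b=h[np.abs(h[:,1]-y)<6]
    if len(b)>5: k.append((y,(b[:,0].min()+b[:,0].max())/2,np.ptp(b[:,0]),np.percentile(b[:,2],95),len(b)))
print(np.round(k,1))
print("yext",np.percentile(h[:,1],[0,.5,99.5,100]))
c=np.load("pics/w_cr.npy",allow_pickle=True).item()
pc,uv=cloud(c)
print("table",np.median(pc[(np.abs(pc[:,2])<8)][:,2]))
m=(np.abs(pc[:,0]-597)<50)&(np.abs(pc[:,1]+340)<160)
h=pc[m]
for y in range(-495,-225,5):
    b=h[np.abs(h[:,1]-y)<2.5]; b=b[b[:,2]>35]
    if len(b)>3: print(y,len(b),np.round([b[:,0].min(),b[:,0].max(),b[:,2].min(),b[:,2].max()],1))
b=h[(h[:,2]>6)&(h[:,2]<18)]
k=[]
for y in range(-470,-240,15):
    q=b[np.abs(b[:,1]-y)<3]
    if len(q)>5:k.append((y,q[:,0].min(),q[:,0].max(),np.median(q[:,2])))
print(np.round(k,1))
```

```text
table 0.6275836734661198
[[-303.   442.1   22.1   56.5  211. ]
 [-291.   439.7   35.5   56.7  279. ]
 [-279.   439.    38.    56.5  354. ]
 [-267.   439.9   35.8   56.9  275. ]
 [-255.   438.    21.6   56.7  262. ]
 [-243.   437.3   22.2   56.4  280. ]
 [-231.   436.2   21.9   56.7  280. ]
 [-219.   434.5   22.5   57.3  299. ]
 [-207.   434.    21.5   56.9  301. ]
 [-195.   433.    21.6   56.7  309. ]
 [-183.   431.3   38.3   56.7  356. ]
 [-171.   430.5   44.    56.6  491. ]
 [-159.   430.8   37.7   56.7  384. ]
 [-147.   428.5   22.2   56.9  363. ]
 [-135.   427.9   22.6   56.7  365. ]]
yext [-309.04072137 -306.69193107 -130.28816737 -128.94066169]
table 0.6542346533644832
-495 10 [613.6 621.6  63.3  67.1]
-490 4 [617.9 622.7  64.3  67.8]
-485 72 [595.5 635.1  74.2  77.7]
-480 131 [593.8 636.8  71.6  78.6]
-475 156 [593.6 636.5  73.4  78.6]
-470 156 [593.1 636.1  73.2  79.1]
-465 160 [591.5 635.6  71.9  79. ]
-460 160 [591.1 635.1  72.1  78.6]
-455 177 [590.2 634.6  35.9  78.3]
-450 365 [590.9 634.1  35.   78.4]
-445 319 [601.  632.8  35.   76.8]
-440 46 [604.9 620.   58.9  67.9]
-
[... 738 characters left out ...]
0 212 [564.2 609.8  35.   63.6]
-275 52 [590.3 609.4  35.3  61.6]
-255 49 [561.4 580.3  35.5  67.9]
-250 229 [560.2 603.7  37.2  68.8]
-245 220 [560.1 603.7  63.4  68.6]
-240 38 [582.4 603.3  64.1  68.5]
[[-470.   585.7  642.9   12.1]
 [-455.   583.2  641.3   11.9]
 [-440.   580.9  639.8   12.4]
 [-425.   578.5  636.7   12.4]
 [-410.   577.4  635.1   12. ]
 [-395.   575.1  631.9   12. ]
 [-380.   572.8  630.4   12.5]
 [-365.   570.4  627.4   12.4]
 [-350.   568.2  625.6   12.5]
 [-335.   566.   624.2   12.5]
 [-320.   563.9  621.3   12.4]
 [-305.   561.8  619.5   12.4]
 [-290.   559.5  616.6   12.1]
 [-275.   557.5  615.2   12.4]
 [-260.   554.1  612.3   12.6]
 [-245.   552.1  610.8   12.2]]
```

Run:
```python
from h import *
c=np.load("pics/w_cr.npy",allow_pickle=True).item()
pc,uv=cloud(c)
b=pc[(np.abs(pc[:,0]-597)<50)&(np.abs(pc[:,1]+340)<150)&(pc[:,2]>10)&(pc[:,2]<14.5)]
k=np.array([(y,(q[:,0].min()+q[:,0].max())/2) for y in range(-470,-244,5) for q in [b[np.abs(b[:,1]-y)<3]] if len(q)>20 and np.ptp(q[:,0])>54])
s,i=np.polyfit(k[:,0],k[:,1],1);print(s,i)
a=np.array([s,1]);a/=np.linalg.norm(a);p=np.array([-a[1],a[0]])
o=np.array([s*-337+i,-337.])
L=(pc[:,:2]-o)@a;W=(pc[:,:2]-o)@p;Z=pc[:,2]
print("a",a,"o",o)
def ext(name,m): print(name,m.sum(),"L",np.round(np.percentile(L[m],[1,5,95,99]),1),"W",np.round(np.percentile(W[m],[1,99]),1),"Z",np.round(np.median(Z[m]),1))
n=np.abs(W)<40
ext("cheek",n&(L>80)&(L<110)&(Z>64)&(Z<72))
ext("V+",n&(L>35)&(L<75)&(Z>59)&(Z<66))
ext("V-",n&(L>-75)&(L<-35)&(Z>58)&(Z<66))
ext("hous",n&(L>-160)&(L<-100)&(Z>74)&(Z<82))
ext("disc",n&(L>-100)&(L<-75)&(Z>65)&(Z<80))
ext("base",n&(Z>10)&(Z<14.5))
# V notch shape across W
for nm,lo,hi in (("+",45,65),("-",-65,-45)):
    for w in range(-24,26,4):
        m=(L>lo)&(L<hi)&(np.abs(W-w)<2)&(Z>30)&(Z<70)
        print(nm,w,np.round(np.median(Z[m]),1) if m.sum()>3 else None,end=" ")
    print()
c=np.load("pics/w_ra.npy",allow_pickle=True).item()
pc,uv=cloud(c)
ax=np.array([-0.0867,1]);ax/=np.linalg.norm(ax)
m=(np.abs(pc[:,0]-434)<30)&(np.abs(pc[:,1]+218)<110)&(pc[:,2]>51)&(pc[:,2]<70)
h=pc[m];
k=np.array([(y,(q[:,0].min()+q[:,0].max())/2) for y in range(-300,-135,5) for q in [h[np.abs(h[:,1]-y)<3]] if len(q)>20])
s,i=np.polyfit(k[:,0],k[:,1],1);print(s,i,"res",np.std(k[:,1]-s*k[:,0]-i)); A=np.array([s,1])/np.hypot(s,1)
t=h[:,:2]@A;e=np.percentile(t,[.3,99.7]);print(e,np.ptp(e));ym=e.mean();
y=(ym-A[0]*i)/(A[0]*s+A[1]);print("mid",s*y+i,y)
f=c["frame"].astype(int);bl=(f[...,0]-f[...,2]>50)&(f[...,0]>90)
pb,ub=cloud(c,bl);mb=(np.abs(pb[:,0]-434)<15)&(np.abs(pb[:,1]+218)<60)&(pb[:,2]>45);print("band",mb.sum(),pb[mb].mean(0))
# rack base height beside
m=(np.abs(pc[:,1]+218)<40)&(np.abs(pc[:,0]-434)<40)&(pc[:,2]>3)&(pc[:,2]<40);print("rack",np.median(pc[m][:,2]),np.percentile(pc[m][:,0],[1,99]))
```

```text
-0.1473018136997732 545.3691689211101
a [-0.14572929  0.9893245 ] o [ 595.00988014 -337.        ]
cheek 512 L [85.6 86.  94.9 95.3] W [-21.7  21.5] Z 66.5
V+ 200 L [41.9 42.7 58.7 59.6] W [-19.4  19.9] Z 60.2
V- 215 L [-68.1 -67.1 -50.6 -50. ] W [-21.7  21.7] Z 59.6
hous 1126 L [-149.4 -147.1 -114.1 -112.8] W [-20.9  20.7] Z 76.5
disc 199 L [-99.2 -98.4 -85.9 -85.7] W [-12.3  11.9] Z 70.2
base 7292 L [-325.  -304.9   97.9  103.5] W [-29.9  28.2] Z 12.3
+ -24 57.0 + -20 58.2 + -16 60.4 + -12 56.8 + -8 52.8 + -4 49.0 + 0 45.9 + 4 48.9 + 8 52.9 + 12 56.8 + 16 60.3 + 20 58.4 + 24 57.2 
- -24 56.5 - -20 57.3 - -16 59.5 - -12 55.8 - -8 52.1 - -4 47.7 - 0 45.7 - 4 48.3 - 8 52.0 - 12 56.0 - 16 59.5 - 20 57.6 - 24 57.1 
-0.08436002719904298 416.51236461970973 res 0.1731698383529908
[-343.31708987 -165.35527774] 177.96181213735824
mid 434.9490186465713 -218.54727456833598
band 144 [ 435.90220516 -219.21519321   56.10386114]
rack 10.446993528524303 [405.44538429 464.05229681]
```

Run:
```python
from h import *
a=[-0.0841,0.9965];R=rv(Rtool(a,0,-1))
r.move_pose([435,-218.8,110],R)
r.line_to([435,-218.8,27],v=100)
print(r.get_obs()["tool_pos"],r.get_obs()["contact_force"])
r.close_gripper(80)
o=r.get_obs();print(o["opening"],o["contact_force"],o["tool_pos"],o["t"])
r.line_to([435,-218.8,140],v=120)
r.hold(0.2)
o=r.get_obs();print(o["opening"],o["contact_force"],o["wrist_torque"],o["tool_pos"],o["t"])
c=r.read_camera("wrist");cv2.imwrite("pics/held.png",c["frame"]);np.save("pics/held.npy",c,allow_pickle=True)
```

```text
[ 435.63918973 -219.19494557   27.80922295] [-0.54712222 -0.28652376 -0.27952831]
19.73789349856453 [-2.59679666  1.22928819  6.28471756] [ 435.06145809 -218.88829132   27.41079494] 8.125
19.6222348460661 [-0.66503241  0.2740723  -2.83184344] [-0.0216422  -0.02820434 -0.0052884 ] [ 434.51219785 -218.49784831  139.09832105] 9.4167
```

View pics/held.png

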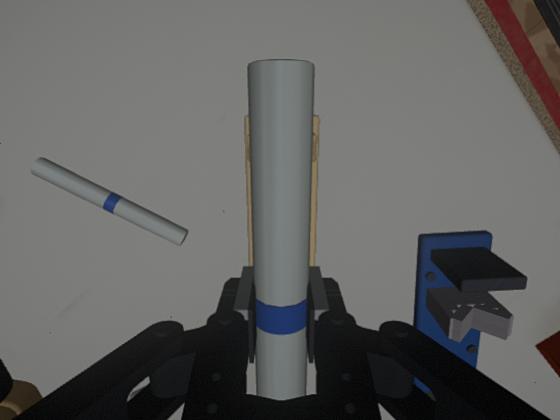

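Run:
```python
from h import *
c=np.load("pics/held.npy",allow_pickle=True).item()
o=r.get_obs()
f=c["frame"].astype(int);u0=np.zeros(f.shape[:2],bool);u0[70:290,258:306]=True
P,_=cloud(c,u0)
R=Ro.from_rotvec(o["tcp_rot"]).as_matrix();T=(P-o["tool_pos"])@R
T=T[(T[:,0]>-60)&(T[:,0]<20)&(np.abs(T[:,1])<15)]
# cylinder fit in tool frame: axis along z: y=y0+ay z, x = x0+ax z
from scipy.optimize import least_squares
def res(q):
    p0=np.array([q[0],q[1],0]);d=np.array([q[2],q[3],1]);d/=np.linalg.norm(d)
    return np.linalg.norm(np.cross(T-p0,d),axis=1)-11
s=least_squares(res,[-18,0,0,0],loss="soft_l1");print(s.x,np.std(res(s.x)),T[:,2].min(),T[:,2].max())
bl=(f[...,0]-f[...,2]>60)&(f[...,0]>90);bl[:290]=0;bl[345:]=0;bl[:,:250]=0;bl[:,310:]=0
B,_=cloud(c,bl);B=(B-o["tool_pos"])@R;B=B[np.abs(B[:,1])<12];print("band z",np.percentile(B[:,2],[2,50,98]),len(B),(np.percentile(B[:,2],2)+np.percentile(B[:,2],98))/2)
```

```text
[-1.75056711e+01  1.65088695e-01  8.78580874e-04  1.72778587e-03] 0.5498268503636764 -86.81480228751974 -9.924916486792782
band z [-5.37916363  0.09498079  5.82937689] 889 0.22510662790035907
```

```bash
cat >> h.py <<'E'
A=np.array([-0.14573,0.98932,0]);SEAT=np.array([595.6,-341.06,60.]);G=18.
def pose(cx,cz,th,dy=0):
    R=Rtool(A,th,-1);pp=np.array([-A[1],A[0],0])
    return SEAT+cx*A+dy*pp+np.array([0,0,cz])+G*R[:,0], rv(R)
def ext(th): return 90*np.cos(th)+11*np.sin(th)
def czof(cx,th,m=2.5): return (cx+46)*np.tan(th)+m
def fa(n=1):
    fs=[]
    for _ in range(n): r.hold(0.05); fs.append(r.get_obs()["contact_force"])
    f=np.mean(fs,0);return np.array([f@A,f[:2]@[-A[1],A[0]],f[2]])
E
python3 - <<'E'
from h import *
th=0.2
cx=-76+ext(th)
p,w=pose(cx,czof(cx,th)+75,th);r.move_pose(p,w);r.hold(.2);f0=fa(3);print(r.get_obs()["t"],np.round(f0,2))
p,w=pose(cx,czof(cx,th),th);r.line_to(p,v=100)
r.hold(.2);print(np.round(fa(3)-f0,2),r.get_obs()["tool_pos"]-p,r.get_obs()["t"])
np.save("f0.npy",f0)
c=r.read_camera("wrist");cv2.imwrite("pics/app.png",c["frame"]);np.save("pics/app.npy",c,allow_pickle=True)
c=r.read_camera("scene");cv2.imwrite("pics/appS.png",cv2.resize(c["frame"][170:290,90:290],(800,480),interpolation=2))
E
```

```text
10.6333 [-0.54  0.65 -2.48]
[-0.   -1.02  1.16] [ 0.18564202 -0.29152736  0.3710576 ] 11.8833
```

View pics/app.png

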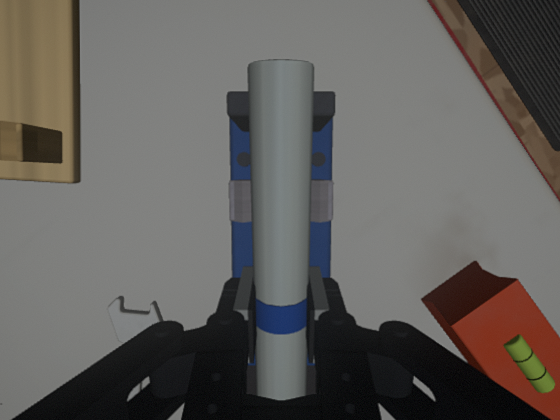

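View pics/appS.png

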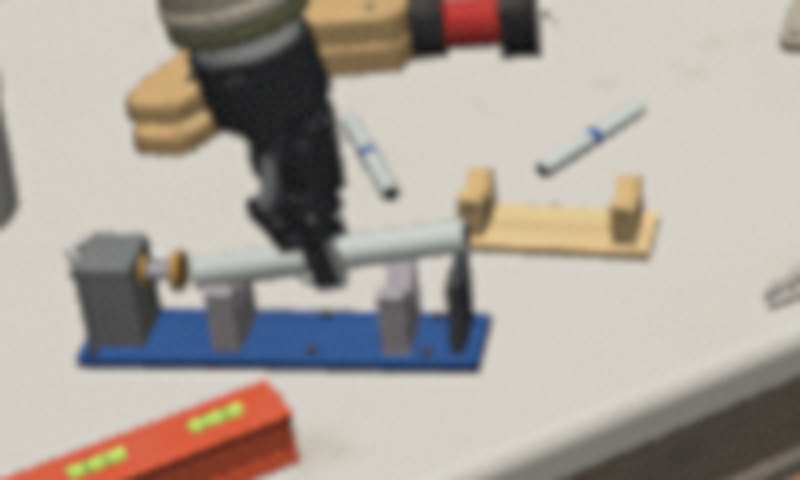

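The roller is slanted as planned, centred on the cheek (columns 228–335, roller centre about 281), and its low end faces the plunger with a small gap. Next I push.

Run:
```python
from h import *
th=0.2;f0=np.load("f0.npy")
L=[-78,-80,-81,-82,-83,-84,-86,-88,-90,-91]+list(np.arange(-91.5,-97,-.5))
for e in L:
    cx=e+ext(th);p,w=pose(cx,czof(cx,th),th);r.line_to(p,v=30)
    f=fa(2)-f0;ob=r.get_obs()
    print(e,np.round(f,1),"err",np.round((ob["tool_pos"]-p)@A,2),ob["t"])
    if f[0]>12.5: break
np.save("e.npy",e)
```

```text
-78 [ 0.5 -0.9  1.9] err -0.2 12.3333
-80 [ 0.1 -1.8  1.6] err -0.16 12.6833
-81 [ 0.8 -0.7  2.4] err -0.01 13.0333
-82 [ 1.9 -1.4  2.6] err -0.02 13.3833
-83 [ 4.  -1.4  3.2] err 0.36 13.7333
-84 [ 6.6 -0.8  3.7] err 0.86 14.0833
-86 [ 7.3 -1.3  4.3] err 0.91 14.4333
-88 [ 7.6 -1.6  4.1] err 1.05 14.7833
-90 [ 7.7 -1.4  3.8] err 1.2 15.1333
-91 [ 8.3 -1.   3.9] err 1.43 15.4833
-91.5 [ 9.3 -1.1  5.2] err 1.49 15.8333
-92.0 [ 9.5 -0.9  5.1] err 1.55 16.1833
-92.5 [ 9.4 -1.3  4.1] err 1.59 16.5333
-93.0 [10.  -0.8  4.4] err 1.7 16.8833
-93.5 [10.7 -1.   5.3] err 1.73 17.2333
-94.0 [10.2 -0.4  4.7] err 1.74 17.5833
-94.5 [11.1  0.2  5.1] err 1.77 17.9333
-95.0 [11.1 -0.4  5.2] err 1.78 18.2833
-95.5 [11.  -1.1  5. ] err 1.88 18.6333
-96.0 [11.5 -0.5  5.7] err 1.91 18.9833
-96.5 [10.3 -0.6  5.2] err 1.98 19.3333
```

```bash
cat >> h.py <<'E'
from scipy.optimize import least_squares
def held(tag):
    c=r.read_camera("wrist");o=r.get_obs();cv2.imwrite(f"pics/{tag}.png",c["frame"])
    f=c["frame"].astype(int);u0=np.zeros(f.shape[:2],bool);u0[70:290,258:306]=True
    R=Ro.from_rotvec(o["tcp_rot"]).as_matrix()
    P,_=cloud(c,u0);T=(P-o["tool_pos"])@R;T=T[(T[:,0]>-60)&(T[:,0]<20)&(np.abs(T[:,1])<15)]
    def res(q):
        d=np.array([q[2],q[3],1]);d/=np.linalg.norm(d)
        return np.linalg.norm(np.cross(T-np.array([q[0],q[1],0]),d),axis=1)-11
    s=least_squares(res,[-18,0,0,0],loss="soft_l1").x
    bl=(f[...,0]-f[...,2]>60)&(f[...,0]>90);bl[:280]=0;bl[355:]=0;bl[:,:250]=0;bl[:,310:]=0
    B,_=cloud(c,bl);B=(B-o["tool_pos"])@R;B=B[np.abs(B[:,1])<12]
    P,_=cloud(c);rel=P-SEAT;l=rel@A;wd=rel[:,:2]@[-A[1],A[0]]
    m=(np.abs(l-95)<20)&(np.abs(np.abs(wd)-17)<4)&(np.abs(rel[:,2]-6)<2.5)
    ck=np.percentile(l[m],[2,98]) if m.sum()>20 else None
    print(tag,"held x0,y0,ax,ay",np.round(s,3),"band z",np.round((np.percentile(B[:,2],2)+np.percentile(B[:,2],98))/2,2),"cheek",ck,"tool tilt",np.arcsin(-R[2,2]),"t",o["t"])
E
python3 - <<'E'
from h import *
held("push1")
c=r.read_camera("scene");cv2.imwrite("pics/push1S.png",cv2.resize(c["frame"][170:290,90:290],(800,480),interpolation=2))
c=r.read_camera("top");cv2.imwrite("pics/push1T.png",cv2.resize(c["frame"][120:200,320:450],(780,480),interpolation=2))
E
```

```text
push1 held x0,y0,ax,ay [-1.7736e+01  2.3200e-01 -3.7000e-02  2.0000e-03] band z -0.33 cheek [89.31021291 98.96110809] tool tilt 0.2032341728104378 t 19.3833
```

View pics/push1S.png

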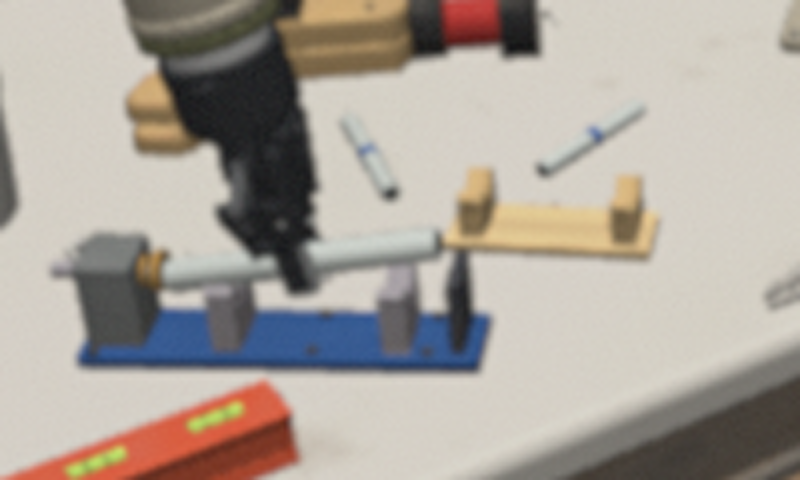

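View pics/push1.png

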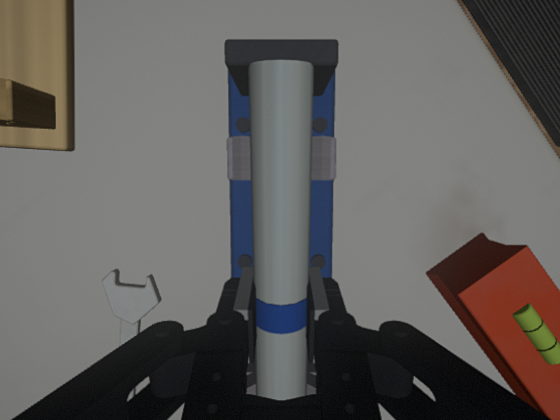

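```bash
cat >> h.py <<'E'
def step(E,thr,d,m=2.5,comp=2.5,v=30):
    cx=E+ext(thr);p,_=pose(cx-comp,0,0)
    R=Rtool(A,thr+d,-1)
    p=SEAT+(cx-comp)*A+np.array([0,0,czof(cx,thr,m)])+G*R[:,0]
    r.line_to(p,v=v,rot=rv(R))
    f=fa(2)-np.load("f0.npy");ob=r.get_obs()
    print(E,thr,np.round(f,1),"err",np.round([(ob["tool_pos"]-p)@A,ob["tool_pos"][2]-p[2]],2),round(ob["t"],2))
    return f
E
python3 - <<'E'
from h import *
for th in (.166,.145,.125): step(-93.4,th,.037)
held("rot1")
E
```

```text
-93.4 0.166 [10.  -0.3  7.2] err [1.49 0.22] 19.83
-93.4 0.145 [ 9.5 -0.4  5.5] err [1.3  0.25] 20.18
-93.4 0.125 [ 9.7 -0.6  7.7] err [1.45 0.26] 20.53
rot1 held x0,y0,ax,ay [-17.766   0.235  -0.026  -0.   ] band z -0.26 cheek [89.31618129 98.74617645] tool tilt 0.16424282920760938 t 20.5833
```

```bash
sed -i 's/return (cx+46)\*np.tan(th)+m/return (cx+64)*np.tan(th)+m/' h.py
python3 - <<'E'
from h import *
for th in (.138,.125): step(-93.4,th,.026,m=1.2)
held("rot2")
c=r.read_camera("scene");cv2.imwrite("pics/rot2S.png",cv2.resize(c["frame"][170:290,90:290],(800,480),interpolation=2))
E
```

```text
-93.4 0.138 [ 9.  -1.6  3.1] err [ 1.64 -0.48] 20.93
-93.4 0.125 [ 9.5 -1.2  4.8] err [ 1.72 -0.35] 21.28
rot2 held x0,y0,ax,ay [-1.7741e+01  1.7300e-01 -1.3000e-02  2.0000e-03] band z 0.03 cheek [89.31011154 98.69455799] tool tilt 0.153823086830937 t 21.3333
```

View pics/rot2S.png

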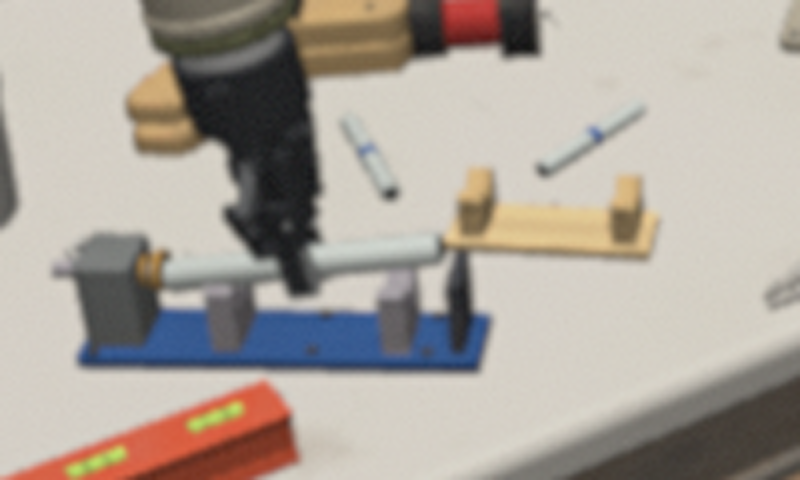

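View pics/rot2.png

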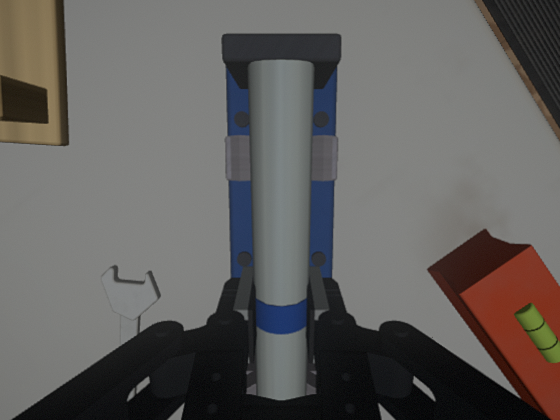

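Run:
```python
from h import *
for th in (.125,.105,.085,.065):
    f=step(-93.4,th,.013,m=1.2,comp=2.3)
    if f[2]>14 or f[0]<5 or f[0]>16: break
held("rot3")
c=r.read_camera("scene");cv2.imwrite("pics/rot3S.png",cv2.resize(c["frame"][170:290,90:290],(800,480),interpolation=2))
```

```text
-93.4 0.125 [ 8.1 -1.5  2.9] err [ 1.59 -0.55] 21.73
-93.4 0.105 [ 9.4 -2.1  2.8] err [ 1.93 -0.71] 22.08
-93.4 0.085 [10.4 -1.9  2.7] err [ 2.16 -0.79] 22.43
-93.4 0.065 [11.5 -1.9  3.3] err [ 2.35 -0.85] 22.78
rot3 held x0,y0,ax,ay [-1.7668e+01  2.0200e-01 -1.2000e-02  2.0000e-03] band z 0.04 cheek [89.39816648 98.7476084 ] tool tilt 0.0817820543358482 t 22.8333
```

View pics/rot3S.png

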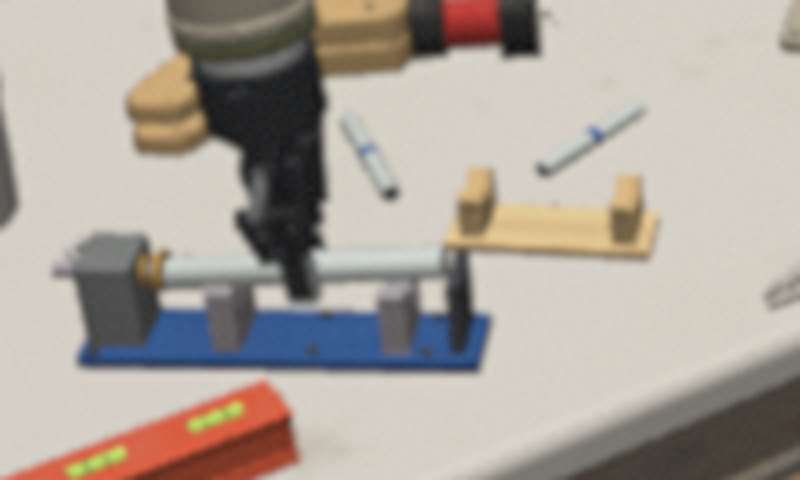

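View pics/rot3.png

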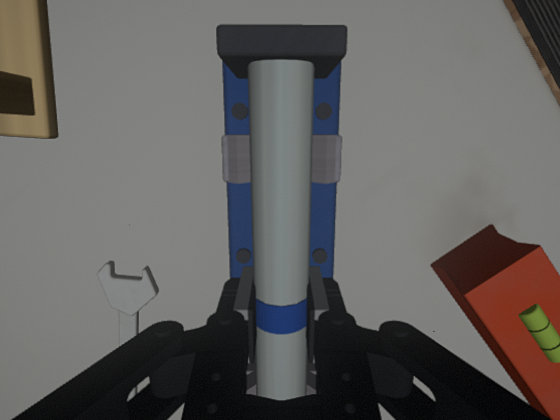

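Run:
```python
from h import *
for th in (.05,.03,.012,0):
    f=step(-93.2,th,.012,m=1.2,comp=2.3)
    if f[2]>14 or f[0]<5 or f[0]>16: break
else:
    for m in (.6,0.,-.4):
        f=step(-93.2,0,.012,m=m,comp=2.3)
        if f[2]>10: break
held("rot4")
c=r.read_camera("scene");cv2.imwrite("pics/rot4S.png",cv2.resize(c["frame"][170:290,90:290],(800,480),interpolation=2))
```

```text
-93.2 0.05 [11.1 -1.5  2.9] err [ 2.35 -0.83] 23.23
-93.2 0.03 [11.5 -1.8  3.1] err [ 2.49 -0.93] 23.58
-93.2 0.012 [12.6 -2.3  3.8] err [ 2.62 -0.89] 23.93
-93.2 0 [14.1 -1.5  5.5] err [ 2.73 -0.65] 24.28
-93.2 0 [14.9  0.4  9.7] err [ 2.7  -0.16] 24.63
-93.2 0 [16.   1.8 12.1] err [2.71 0.39] 24.98
rot4 held x0,y0,ax,ay [-1.7669e+01  2.1600e-01 -1.4000e-02  1.0000e-03] band z -0.13 cheek [89.43952071 98.734557  ] tool tilt 0.016270004250072915 t 25.0333
```

View pics/rot4S.png

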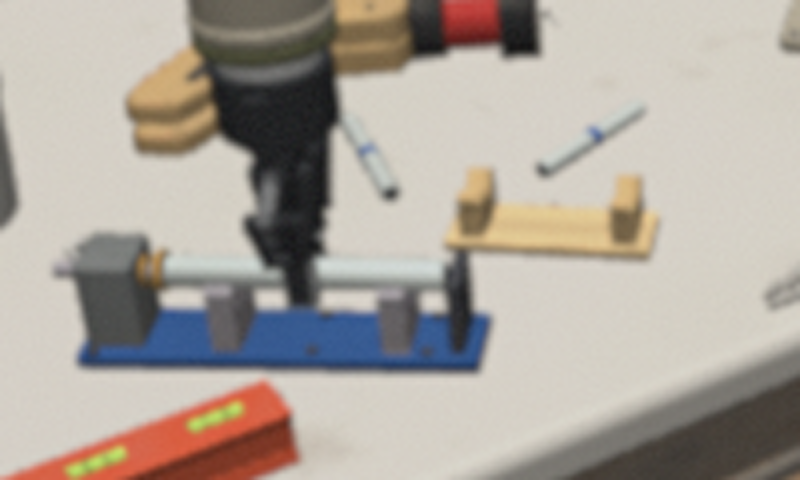

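View pics/rot4.png

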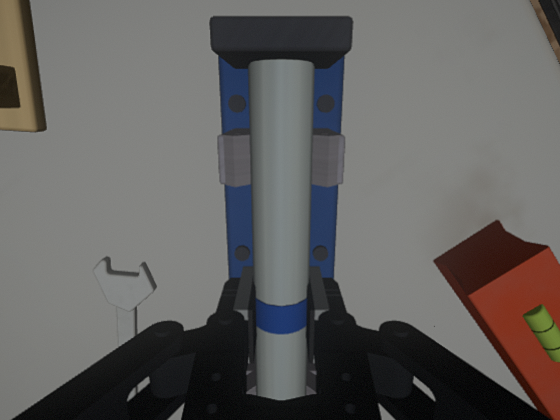

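Run:
```python
from h import *
for E in (-92.2,-91.2,-90.2,-89.2,-88.4):
    f=step(E,0,.014,m=0.1,comp=2.3)
    if f[0]<1: break
held("fin0")
r.open_gripper();r.hold(.2)
o=r.get_obs();print(o["opening"],o["contact_force"],o["t"])
c=r.read_camera("wrist");cv2.imwrite("pics/fin1.png",c["frame"])
p=o["tool_pos"].copy();R=Ro.from_rotvec(o["tcp_rot"]).as_matrix()
r.line_to(p-R[:,0]*60,v=60);
r.line_to(p-R[:,0]*60+np.array([0,0,150.]),v=150);r.hold(.3)
c=r.read_camera("wrist");cv2.imwrite("pics/fin2.png",c["frame"]);np.save("pics/fin2.npy",c,allow_pickle=True)
c=r.read_camera("scene");cv2.imwrite("pics/fin2S.png",cv2.resize(c["frame"][170:290,90:290],(800,480),interpolation=2))
print(r.get_obs()["t"])
c=np.load("pics/fin2.npy",allow_pickle=True).item()
P,_=cloud(c);rel=P-SEAT;l=rel@A;w=rel[:,:2]@[-A[1],A[0]];z=rel[:,2]
m=(np.abs(w)<12)&(np.abs(l)<84)&(z>2)&(z<25)
X=np.stack([l[m],w[m],z[m]],1)
def res(q):
    d=np.array([1,q[2],q[3]]);d/=np.linalg.norm(d)
    return np.linalg.norm(np.cross(X-np.array([0,q[0],q[1]]),d),axis=1)-11
s=least_squares(res,[0,0,0,0],loss="soft_l1").x;print("y,z,ay,az",s,m.sum())
m=(np.abs(w)<6)&(np.abs(l)<95)&(z>6)&(z<16);print("L",np.percentile(l[m],[.5,99.5]))
f=c["frame"].astype(int);bl=(f[...,0]-f[...,2]>50)&(f[...,0]>80)
B,_=cloud(c,bl);rb=B-SEAT;rb=rb[(rb[:,2]>5)&(rb[:,2]<20)];print("band",rb.shape,np.median(rb@A) if len(rb) else None)
```

```text
-92.2 0 [11.3  1.4  8.6] err [1.75 0.32] 25.43
-91.2 0 [7.8 0.2 6.8] err [0.78 0.37] 25.78
-90.2 0 [ 6.1 -0.7  6.6] err [0.14 0.36] 26.13
-89.2 0 [ 3.7 -0.4  6.7] err [-0.27  0.35] 26.48
-88.4 0 [1.  0.2 7. ] err [-0.48  0.36] 26.83
fin0 held x0,y0,ax,ay [-1.7689e+01  2.1400e-01 -1.2000e-02  1.0000e-03] band z 0.13 cheek [89.44495761 98.80341736] tool tilt 0.013220001594981415 t 26.8833
85.04810282648245 [-0.1270303  -0.17210505  0.02190209] 27.7333
30.4833
y,z,ay,az [-0.00068298  0.13724333  0.00117173  0.00087132] 3871
L [-94.07592925  93.4965312 ]
band (195, 3) -0.6557025907047056
```

View pics/fin2.png

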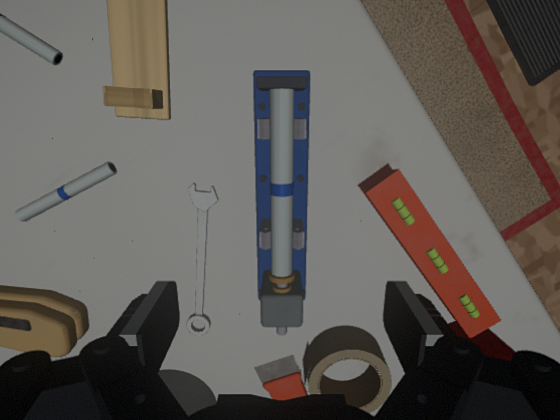

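View pics/fin2S.png

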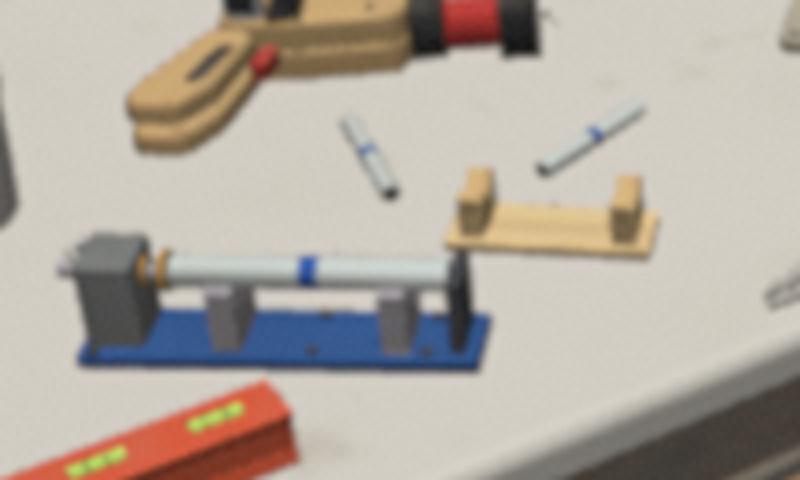

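The pictures show the roller level in both V-blocks between plunger and cheek, with its band at (282,190). In the seat frame I measured y at 0.0 mm, z at +0.1 mm, x at −0.7 mm and the axis within 0.002 rad. I'm handing the job in.

Run:
```python
from h import *
print(r.finish_job(), r.get_obs()["t"])
```

```text
the job is handed in; nothing more can be done
the job is handed in; nothing more can be done
```

The roller is in the test cradle, level in both V-blocks and held between plunger and cheek. I handed the job in at about 30.5 s of the 48 s allowed, and no verdict was reported.

**What I did:** I gripped the 180 mm roller at its blue band and lifted it out of the rack. I held it slanted, cheek end high, and pushed the plunger back to about its stop, at around 11 N. I then swung the cheek end down, let the roller seat in the Vs, eased it against the cheek, opened the gripper and backed away.

**Last checks (wrist camera depth, seat frame):**

| Measure | Result | Limit |
|---|---|---|
| x (lengthwise) | −0.7 mm | ±5 mm |
| y (sideways) | 0.0 mm | ±2 mm |
| z (height) | +0.1 mm | ±2 mm |
| axis angle | about 0.0015 rad | 0.025 rad |

- **Plunger:** I did not measure its final position directly. The roller's length and position imply it is held back about 8 mm.
- **Contact:** the force on the tool was about zero after release.
- **Bystanders:** the arm never came near the three listed tools. I did not measure their positions again.

**What went off plan:**
- **Slipped pitch:** my first slanted approach set the roller slightly too low at the plunger-side V-block. It rubbed the block's outer edge and turned about 0.04 rad in the grip. I saw this in the camera fit, raised the roller and corrected for it.
- **Arm flex:** the arm gave about 2 mm under the spring load, so I allowed for that in the commanded positions.
- **Roller ends:** the depth reading of the roller's ends came out at ±94 mm instead of ±90 mm. The range I used probably caught the cheek and plunger as well, so I relied on the band for x.

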